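# Lay out the chilled butter and check it with the infrared thermometer

### The arm

A 6-joint arm with a two-finger parallel gripper is mounted at the origin on a cart in front of the work surface, level with it; the furniture and walls round the work are solid. World frame = base frame: x ahead of the robot, y to its left, z up, the work surface at z = 0. Lengths are in m, angles in rad, forces in N, time in s.
With the tool pointing down it reaches from about 0.35 to 0.775 m from the base axis. Payload 5.5 kg.
Tool frame: the origin (TCP) lies midway between the tips of the shut fingers; the grasp point (between the pads) lies env.grasp_offset behind it (env.grasp_offset is the distance from the TCP to the grasp point, in m); z points along the fingers, y is the line along which they close (so a half turn about z gives the same grasp; the last joint's range is limited). The gripper opens to 85 mm and grips with 20 to 120 N. Pads are 22 mm wide; open, the fingers measure 114 mm over their backs; the gripper's body (76 mm by 85 mm) begins 54 mm behind the grasp point. The pads swing forward as they close: fully open they stand 13 mm farther back than shut.
Start: joints at [-1.399, 0.313, 0.046, 1.304, 0, 1.431], TCP at [0.176, -0.547, 0.203] pointing down, gripper open.
Joint ranges: [-2.76, 2.76], [-0.86, 1.69], [-1.03, 1.26], [-2.2, 2.34], [-1.47, 1.5], [-3.14, 3.14]. Speed limits (rad/s): [2.57, 2.57, 3.14, 3.14, 3.14, 3.14].

### API

Orientations are given as a unit quaternion [w, x, y, z].
In Python, from workcell import monitor, viewer, order, env gives the robot as it stands.
- The arm moves only by the tool carry_out, never from a script. Its argument "plan" is a list that holds one entry, the list of rows, each a list of 7 numbers: the turn, a rotation vector about the world's x, y, z in rad, then the shift along the world's x, y, z in mm, then the finger opening in mm, from 0 to 85.4. A call has 1 to 20 rows; each row is the pose to reach, as a shift and turn from the pose commanded when the call began; what a row does not reach only later rows make up. A row lasts 1/10 s, in which the tool goes at most 50 mm and 8.59 degrees, less where a joint would pass 70% of its speed; a pose out of reach is approached as far as the arm can. A call with a gripper value outside its range is refused whole. The fingers move at their own pace and stop on an object; "squeeze" is the grip in N (left out, the last holds). Time passes only in rows, so rows that repeat a pose let the fingers close. It gives the time, the measured TCP pose, the force, the opening and the grip force at its end, in the units of the state.
- monitor.get_state(): the state, without advancing time (a new reading comes with each control period).
- viewer.read_camera(name): name is "side" or "top" or "wrist"; returns the picture (384x512x3 uint8, red, green, blue); there is no depth.
- viewer.calibration(name): a dict with "K" (3x3 intrinsics, pixels), "dist" ([k1, k2, p1, p2, k3] as OpenCV has them; the pictures are not rectified), "eye" and "rotation" of the camera in the world. Camera axes: x right, y down, z forward; pixel columns grow to the right and rows downward; lengths in m; the calibration is good to about 2 mm. A picture is of the moment at which its call begins: read the wrist's pose just before it. calibration takes no time and is no camera call; for the wrist camera it gives the pose at the moment of the call.
- order.hand_in(): hands the job in; it is judged then, once.
The state is a dict: "clock": time; "joint_pos": joint angles; "qvel": joint speeds; "tau": joint torques, N m; "tcp_pos": TCP position; "orientation": TCP orientation; "wrist_force": force on the tool from outside, world axes, zero at the start; "ft_torque": the same for the moment, N m; "finger_gap": finger opening in m; "grip_force": force on a finger pad.
Only numpy, scipy, OpenCV 4.12 (cv2) and the standard library are available. Lean on these libraries where they do the work, as an engineer would, in place of code of your own. Each camera call takes 0.05 s, during which the arm holds its last target. There are 200 camera calls.

### The job

Finish the layer of butter packs on the cold slate slab: lay one loose pack flat beside the first (in the free space to its right, long sides together, ends level), then lay the other crosswise along the near ends of these two, centred on the pair, all close together without shoving the first. Then draw the infrared thermometer upright out of its dock, turn it nose-down to about 45 degrees and check the butter: finish while still holding it quite still in the air, lens about 10 cm from one of the two packs you laid and aimed at the middle of that pack, touching nothing. Leave the tape, keys, pencil and cup where they are.

Things in the scene. Friction and masses are not known exactly. Their poses are not given: they have to be found in the camera images.
- slab: fixed dark slate cooling slab, 140 mm (its x) by 124 mm (its y) and 20 mm high; origin at the centre of its underside; its -x side faces the robot, turned by up to about 0.4 rad. The finished layer covers it with an even margin, gaps of 3 mm between packs
- place_beside (a point): on the slab (slab's axes): where the centre of the pack beside the first belongs (half-way up that pack, 17 mm above the slab's top). That pack's long side runs along x; x, y of this place in the slab's frame: +23.5, -23.5 mm
- place_across (a point): on the slab (slab's axes): where the centre of the crosswise pack belongs (17 mm above the slab's top). That pack's long side runs along y; x, y of this place in the slab's frame: -32.5, 0 mm
- pack_first_mid (a point): centre of the first butter pack, which already lies on the slab, long side along the slab's x, centre at +23.5, +23.5 mm in the slab's frame. All three packs are alike: cream wrap with blue band and a flower on top, 62 mm long (own x) by 44 mm wide (y) by 34 mm high, loose, 0.08 to 0.15 kg. Since packs lie 3 mm side by side, a pack is best pinched across its 62 mm length, on its end faces, which are free when it is laid; the crosswise pack therefore goes last
- pack_a_mid (a point): centre of a loose butter pack (see first pack) lying flat on the worktop; x along its 62 mm length, z up. It may go to either place
- pack_b_mid (a point): centre of the other loose butter pack, likewise
- dock_mouth (a point): centre of the open mouth of the thermometer's dock, 74 mm above the worktop. The dock is fixed, white: foot 104 by 84 by 13 mm, an upright pocket 47 by 41 mm outside, 37 by 31 mm inside, its floor 16 mm above the worktop (pocket 58 mm deep)
- thermometer_grip (a point): the loose pistol-shaped infrared thermometer (0.2 to 0.25 kg): centre of its level barrel, above the handle, 116 mm above the handle's foot. x points to the nose, z away from the handle. Barrel white, 36 mm wide (y), 42 mm high, from 56 mm behind this point to 77 mm ahead of it, with flat sides to pinch from above; the handle (32 by 26 mm, in line with z) stands in the dock's pocket with about 2.5 mm play a side, so it is drawn straight up by at least 60 mm
- thermometer_lens (a point): centre of the thermometer's lens, 77 mm ahead of the grip point on the barrel's axis; x is the direction it looks. Behind and left of the slab stands the room's wall, so there is most room to aim from the dock's side (right of the slab)
- tape_roll: bystander: roll of tape, 96 mm across, 25 mm high, at the back; origin at the centre of its underside
- keys: bystander: bunch of keys, 101 by 122 by 8 mm; origin at the centre of its underside
- pencil: bystander: pencil 136 mm long, 7 mm thick, to the left of the slab; origin under its middle
- espresso_cup: bystander: small green and white cup, 64 by 89 by 48 mm with its handle; origin at the centre of its underside

How it is judged:
By the outcome, as a careful person would: the job done as asked, in the order asked, and still so for the second after the job is handed in, while the arm keeps its last pose, push and grip.
It also fails if it takes over 64 s, if anything falls off the work surface, if the arm or the gripper's body presses on something with over 40 N, if the wrist force passes 120 N, or if a joint passes its speed limit or range.

## Working session

There is one attempt and no reset: what is moved stays moved. The work goes in short steps, Python scripts to look and compute and a tool call to move; the robot and the scene stay as the last step left them, time stands still between calls to the robot, and variables do not carry over. Pictures are saved under pics/ and viewed, at most 13 in all, crops included, and the job is handed in when it is done.

Besides the shell and the picture viewer there is one more tool, called after "Request:" as name(argument=value, ...), one argument or row to a line, values as JSON. carry_out: Moves the arm, as the interface text tells. Its arguments: {"type":"object","properties":{"plan":{"type":"array","items":{"type":"array","items":{"type":"array","items":{"type":"number"}}}},"squeeze":{"type":"number"}},"required":["plan"]}

```bash
mkdir -p pics; ls
cat > h.py <<'E'
import numpy as np, cv2
from workcell import monitor, viewer, order, env
def shot(n,f):
    c=viewer.calibration(n); im=viewer.read_camera(n); cv2.imwrite('pics/'+f,im[:,:,::-1]); return im,c
def ray(c,uv):
    p=cv2.undistortPoints(np.array(uv,float).reshape(-1,1,2),np.array(c['K']),np.array(c['dist'])).reshape(-1,2)
    d=np.c_[p,np.ones(len(p))]@np.array(c['rotation']).T
    return np.array(c['eye']),d
def plane(c,uv,z):
    e,d=ray(c,uv); return e+d*((z-e[2])/d[:,2])[:,None]
def proj(c,P):
    R=np.array(c['rotation']); P=np.array(P,float).reshape(-1,3)
    return cv2.projectPoints(P,cv2.Rodrigues(R.T)[0],-R.T@np.array(c['eye']),np.array(c['K']),np.array(c['dist']))[0].reshape(-1,2)
E
python3 - <<'E'
from h import *
for n in ['top','side']:
    im,c=shot(n,n+'0.png'); print(n,c['K'][0][0],np.round(c['eye'],3),np.round(c['rotation'],3).tolist())
print(env.grasp_offset); s=monitor.get_state(); print(s)
E
```

```text
pics
top 389.31583422931794 [ 0.402 -0.245  1.041] [-0.044, 0.71, -0.701, 0.05]
side 359.24452286996654 [ 0.147 -1.002  0.621] [-0.481, 0.844, -0.212, 0.111]
0.0187
{'clock': 0.1, 'joint_pos': array([-1.39863649e+00,  3.13935900e-01,  4.51320207e-02,  1.30360593e+00,
        1.35939035e-05,  1.43121733e+00]), 'qvel': array([ 8.85266205e-04, -2.88960029e-03,  3.57367570e-03, -1.30605400e-04,
       -3.18471595e-05, -1.22186579e-03]), 'tau': array([ 1.36691968e-03, -4.81726456e+01,  2.99244010e+01,  1.27504778e-02,
       -1.24061976e-04, -1.12607779e-05]), 'tcp_pos': array([ 0.17628363, -0.54680292,  0.20190817]), 'orientation': array([-8.06743559e-04,  9.87876616e-01,  1.55238980e-01, -6.34550308e-06]), 'wrist_force': array([ 1.3270386 , -0.29266313, -0.20803057]), 'ft_torque': array([ 0.01174163,  0.01093327, -0.01683443]), 'grip_force': 0.0, 'finger_gap': 0.08536361195972804}
```

Run:
```python
s=open('h.py').read()
s=s.replace("from workcell","from scipy.spatial.transform import Rotation as Ro\nfrom workcell").replace("np.array(c['rotation'])","rot(c['rotation'])")
s=s.replace("def shot","def rot(q): return Ro.from_quat(np.roll(q,-1)).as_matrix()\ndef shot",1)
open('h.py','w').write(s)
import cv2
for n in ['top','side']: cv2.imwrite(f'pics/{n}0b.png',cv2.resize(cv2.imread(f'pics/{n}0.png'),(800,600),interpolation=cv2.INTER_CUBIC))
```

```text
(no output)
```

View pics/top0b.png

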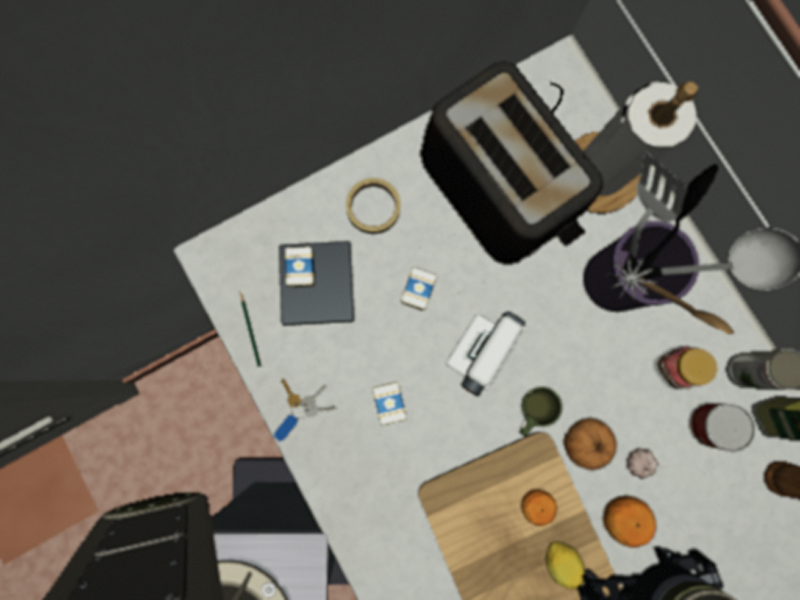

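View pics/side0b.png

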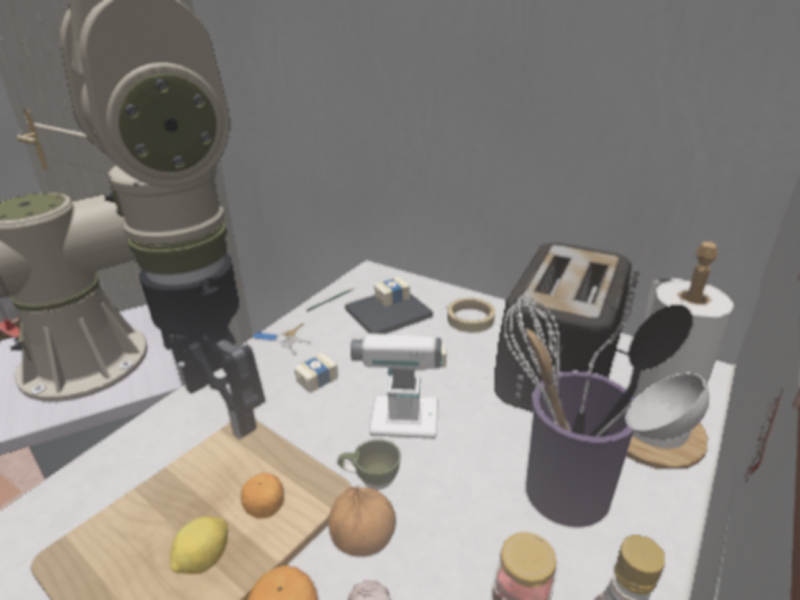

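Top picture (800x600 scale): slab (280–353, 241–325), first pack (299,266), loose packs (419,288) and (390,403), thermometer from (512,320) to (473,385) with dock foot at (470,345), keys, pencil, tape clear of these. Side picture: thermometer barrel (350–445, 350) above its dock.

Run:
```python
from h import *
im=cv2.imread('pics/top0.png')[:,:,::-1]; c=viewer.calibration('top')
S=.64
for n,uv,z in [('slab',[(280,243),(350,241),(353,322),(283,325)],.02),('first',[(299,266)],.054),('p1',[(419,288)],.034),('p2',[(390,403)],.034),('th',[(512,320),(473,385),(493,352)],.15),('cup',[(541,406)],.04),('keys',[(305,405)],0),('tape',[(373,206)],.02),('pencil',[(242,293),(259,365)],0),('toaster',[(430,155),(510,260),(600,190)],.15),('board',[(420,490),(545,435)],.02)]:
    print(n,np.round(plane(c,np.array(uv)*S,z),3).tolist())
w=viewer.calibration('wrist'); s=monitor.get_state()
R=rot(s['orientation']); print('wrist eye in tool',R.T@(np.array(w['eye'])-s['tcp_pos']),'\n',np.round(R.T@rot(w['rotation']),3),w['K'],w['dist'],'\n',np.round(R,3))
```

```text
slab [[0.63, -0.07, 0.02], [0.635, -0.19, 0.02], [0.496, -0.197, 0.02], [0.49, -0.08, 0.02]]
first [[0.584, -0.108, 0.054]]
p1 [[0.553, -0.307, 0.034]]
p2 [[0.363, -0.261, 0.034]]
th [[0.49, -0.437, 0.15], [0.394, -0.379, 0.15], [0.443, -0.409, 0.15]]
cup [[0.361, -0.505, 0.04]]
keys [[0.357, -0.118, 0.0]]
tape [[0.697, -0.228, 0.02]]
pencil [[0.546, -0.005, 0.0], [0.423, -0.039, 0.0]]
toaster [[0.741, -0.316, 0.15], [0.58, -0.436, 0.15], [0.689, -0.573, 0.15]]
board [[0.224, -0.311, 0.02], [0.314, -0.516, 0.02]]
wrist eye in tool [ 0.07894188 -0.00026105 -0.17091825] 
 [[ 0.    -0.951 -0.31 ]
 [ 1.     0.     0.001]
 [-0.    -0.31   0.951]] [[305.29401585   0.         249.48556909]
 [  0.         305.29401585 191.0022486 ]
 [  0.           0.           1.        ]] [-0.01293819  0.          0.          0.          0.        ] 
 [[ 0.952  0.307 -0.   ]
 [ 0.307 -0.952  0.002]
 [ 0.    -0.002 -1.   ]]
```

Request:
carry_out(
  plan=[
    [[0,0,0,10,10,40,85],[0,0,0,35,40,70,85],[0,0,0,65,73,90,85],[0,0,0,95,107,105,85],[0,0,0,125,140,120,85],[0,0,0,155,175,120,85],[0,0,0,185,208,120,85],[0,0,0,215,242,120,85],[0,0,0,235,267,120,85],[0,0,0,244,277,120,85],[0,0,0,244,277,120,85],[0,0,0,244,277,120,85]],
  ],
  squeeze=30,
)

```text
clock: 1.3
tcp_pos: [0.42, -0.2709, 0.3225]
orientation: [0.0, 0.988, 0.155, -0.0]
wrist_force: [0.9, 0.4, 0.3]
finger_gap: 0.0851
grip_force: 0.0
```

Run:
```python
from h import *
import json
im,c=shot('wrist','w1.png'); json.dump({k:np.array(v).tolist() for k,v in c.items()},open('w1.json','w'))
cv2.imwrite('pics/w1b.png',cv2.resize(im[:,:,::-1],(800,600),interpolation=cv2.INTER_CUBIC))
print(monitor.get_state()['tcp_pos'],c['eye'])
```

```text
[ 0.41976356 -0.27124861  0.32246505] [ 0.49517164 -0.24640105  0.49331619]
```

View pics/w1b.png

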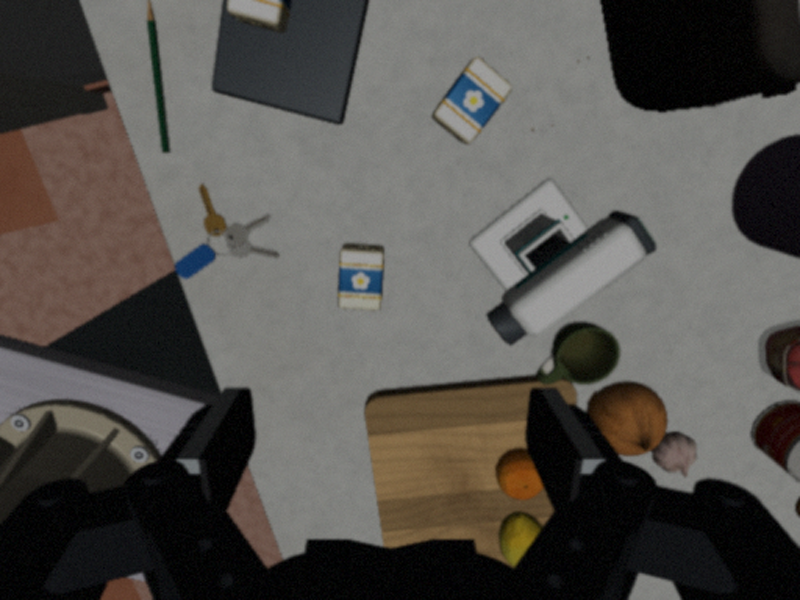

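Wrist picture: packs at (473,100) and (361,277), thermometer with narrow dark nose at (508,323) and wide rear at (632,232), dock foot corner (472,243); slab partly at the top (its near corners (213,92), (343,122)). Now a look over the slab.

Request:
carry_out(
  plan=[
    [[0,0,0,30,20,-10,85],[0,0,0,65,45,-20,85],[0,0,0,100,70,-35,85],[0,0,0,135,95,-45,85],[0,0,0,165,120,-55,85],[0,0,0,180,130,-60,85],[0,0,0,180,130,-60,85],[0,0,0,180,130,-60,85]],
  ],
)

```text
clock: 2.15
tcp_pos: [0.5997, -0.1417, 0.2626]
orientation: [0.0, 0.988, 0.155, -0.001]
wrist_force: [0.1, -0.4, -0.2]
finger_gap: 0.0848
grip_force: 0.0
```

Run:
```python
from h import *
import json
im,c=shot('wrist','w2.png'); json.dump({k:np.array(v).tolist() for k,v in c.items()},open('w2.json','w'))
cv2.imwrite('pics/w2b.png',cv2.resize(im[:,:,::-1],(800,600),interpolation=cv2.INTER_CUBIC))
for f in ['w1','w2']:
    c=json.load(open(f+'.json')); im=cv2.imread(f'pics/{f}.png')
    h=cv2.cvtColor(im,cv2.COLOR_BGR2HSV)
    m=cv2.inRange(h,(98,120,50),(125,255,255))
    for k in cv2.findContours(m,0,2)[0]:
        if cv2.contourArea(k)<60: continue
        b=cv2.boxPoints(cv2.minAreaRect(k)); 
        P=plane(c,b,.034); print(f,np.round(b.mean(0)),'ctr',np.round(P.mean(0)*1e3,1),'edges',np.round(np.linalg.norm(P-np.roll(P,-1,0),axis=1)*1e3,1),'ang',np.round(np.degrees(np.arctan2((P[1]-P[0])[1],(P[1]-P[0])[0])),1))
c=json.load(open('w2.json'))
```

```text
w1 [238. 180.] ctr [ 365.  -270.6   34. ] edges [21.1 17.1 21.1 17.3] ang 16.9
w1 [222. 179.] ctr [ 358. -246.   34.] edges [21.2 16.6 21.2 16.9] ang 10.5
w1 [124. 167.] ctr [329.5 -95.9  34. ] edges [44.3 17.7 44.8 18. ] ang -38.6
w1 [302.  63.] ctr [ 553.  -305.4   34. ] edges [22.2 43.  22.6 43.5] ang -22.9
w2 [281. 317.] ctr [ 364.4 -270.2   34. ] edges [15.9 19.5 16.1 19.5] ang -72.3
w2 [266. 316.] ctr [ 358.7 -246.    34. ] edges [17.4 19.5 17.6 19.5] ang -72.3
w2 [167. 297.] ctr [345.4 -88.   34. ] edges [43.5 18.1 44.1 18.5] ang -38.4
w2 [348. 219.] ctr [ 553.2 -304.6   34. ] edges [22.3 43.  22.9 43.6] ang -14.6
w2 [219. 160.] ctr [ 579.3 -106.    34. ] edges [23.4 45.9 23.6 46.7] ang 1.4
```

View pics/w2b.png

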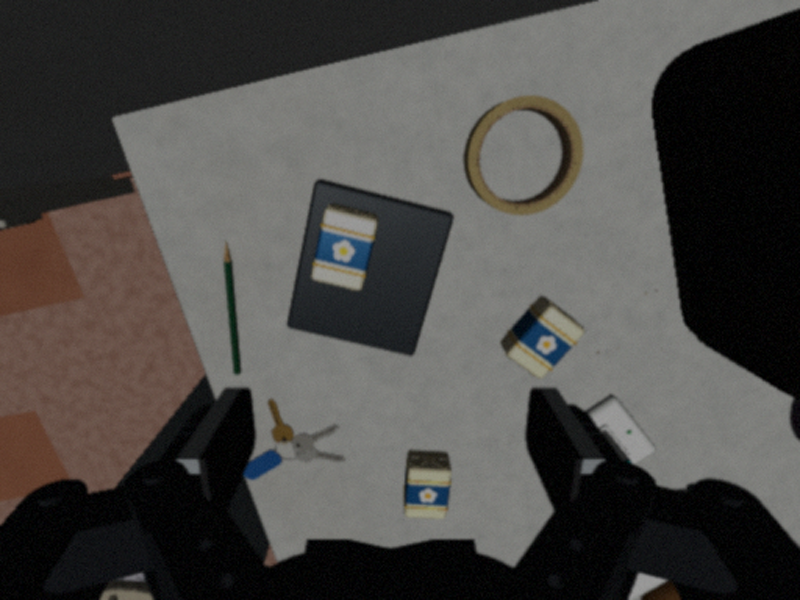

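Run:
```python
from h import *
import json
print(np.round(monitor.get_state()['joint_pos'],3))
im=cv2.imread('pics/w2.png'); c=json.load(open('w2.json'))
g=cv2.GaussianBlur(im,(3,3),0).max(2)
def lab(m,uv):
    n,l=cv2.connectedComponents(m); return (l==l[uv[1],uv[0]]).astype(np.uint8)
for t in (65,80,95):
    m=lab((g<t).astype(np.uint8),(256,200)); k=max(cv2.findContours(m,0,2)[0],key=cv2.contourArea)
    k=cv2.convexHull(k); 
    q=cv2.approxPolyDP(k,8,True).reshape(-1,2)
    for z in (.02,):
        P=plane(c,q,z); print(t,m.sum(),q.tolist(),np.round(P[:,:2]*1e3,1).tolist(),np.round(np.linalg.norm(P-np.roll(P,-1,0),axis=1)*1e3,1))
    b=cv2.boxPoints(cv2.minAreaRect(plane(c,k.reshape(-1,2),.02)[:,:2].astype(np.float32)*1e3)); print(np.round(b.mean(0),1),np.round(b,1).tolist())
# pack tops: cream or blue
for f,z,uvs in [('w1',.034,[(302,58),(231,176)]),('w2',.034,[(345,217),(274,314)]),('w2',.054,[(215,160)])]:
    c=json.load(open(f+'.json')); im=cv2.imread(f'pics/{f}.png').astype(int)
    for u,v in uvs:
        w=im[v-30:v+31,u-30:u+31]; 
        sat=(w.max(2)-w.min(2)); print(f,u,v,'bg',np.median(w.reshape(-1,3),0))
        print('\n'.join(' '.join('%3d/%3d/%3d'%tuple(p) for p in r) for r in w[30:31,6:56:2]))
```

```text
[-3.620e-01  3.920e-01  3.060e-01  1.485e+00 -1.000e-03  2.469e+00]
65 6642 [[204, 115], [289, 138], [263, 226], [184, 207]] [[628.2, -69.6], [634.1, -186.7], [500.4, -194.7], [493.9, -76.0]] [117.3 134.  118.9 134.5]
[ 564.  -131.5] [[490.8999938964844, -75.30000305175781], [499.0, -196.8000030517578], [637.0, -187.60000610351562], [629.0, -66.0999984741211]]
80 6897 [[203, 115], [289, 137], [263, 227], [184, 208]] [[627.8, -68.3], [635.4, -186.2], [498.9, -195.2], [492.4, -76.4]] [118.1 136.8 119.  135.7]
[ 563.9 -131.5] [[490.20001220703125, -74.69999694824219], [498.29998779296875, -197.5], [637.5999755859375, -188.3000030517578], [629.5, -65.5999984741211]]
95 7162 [[202, 115], [289, 136], [264, 227], [184, 209]] [[627.4, -67.1], [636.6, -185.8], [499.3, -196.6], [490.9, -76.7]] [119.1 137.8 120.2 136.9]
[ 563.8 -131.5] [[489.29998779296875, -74.30000305175781], [497.5, -198.10000610351562], [638.2999877929688, -188.8000030517578], [630.2000122070312, -65.0]]
w1 302 58 bg [125. 128. 128.]
124/127/128 124/125/126 124/126/124 122/126/126  86/ 83/ 77  76/ 50/ 23 114/ 79/ 35 122/ 85
[... 829 characters left out ...]
2/142  83/125/142 112/140/145 116/134/137
w2 274 314 bg [121. 124. 124.]
117/120/119 123/127/125 123/125/125 120/123/121  72/ 81/ 80  56/ 35/  9  84/ 50/ 15  87/ 52/ 15  86/ 53/ 16  92/ 65/ 43 124/117/109 140/140/140 144/148/150 133/127/124 100/ 81/ 64  83/ 51/ 19  86/ 52/ 18  83/ 47/ 13  74/ 49/ 18 109/109/107 121/122/121 125/126/126 123/124/123 121/126/127 125/127/128
w2 215 160 bg [92. 74. 54.]
110/116/115  50/ 50/ 48  47/ 44/ 41  55/ 51/ 47  47/ 45/ 43  55/ 47/ 41  78/ 47/ 17 105/ 69/ 29 105/ 71/ 29 106/ 72/ 30 110/ 72/ 33 125/108/ 93 149/151/148  92/145/151  42/137/149  66/143/153 140/147/150 147/148/149 117/ 97/ 74 108/ 72/ 30 109/ 74/ 32 109/ 73/ 34 101/ 67/ 30  57/ 38/ 21  47/ 42/ 41
```

Wrist picture 2: slab corners (318,181), (452,214), (413,354), (289,326); first pack's flower (343,249), loose packs' flowers (546,345) and (428,495); tape ring (524,155). Slab comes out 140×123 mm at (564, −131.5) mm, yaw ≈ 3.5°, which fits. Now a close look over the pack at (553,−305), tool turned to the grasp.

Request:
carry_out(
  plan=[
    [[0,0,0.08,-4,-15,-10,85],[0,0,0.21,-12,-45,-30,85],[0,0,0.35,-22,-80,-55,85],[0,0,0.49,-32,-115,-80,85],[0,0,0.63,-41,-145,-100,85],[0,0,0.77,-46,-160,-110,85],[0,0,0.86,-47,-165,-113,85],[0,0,0.91,-47,-165,-113,85],[0,0,0.91,-47,-165,-113,85],[0,0,0.91,-47,-165,-113,85]],
  ],
)

```text
clock: 3.2
tcp_pos: [0.5527, -0.3065, 0.1507]
orientation: [0.001, 0.82, 0.572, 0.0]
wrist_force: [0.7, -0.7, -0.3]
finger_gap: 0.0848
grip_force: 0.0
```

```bash
cat >> h.py <<'E'
def bands(im,c,z,amin=80):
    h=cv2.cvtColor(im,cv2.COLOR_RGB2HSV); m=cv2.inRange(h,(95,110,78),(130,255,255))
    m=cv2.morphologyEx(m,cv2.MORPH_CLOSE,cv2.getStructuringElement(2,(15,15)))
    out=[]
    for k in cv2.findContours(m,0,2)[0]:
        if cv2.contourArea(k)<amin: continue
        P=plane(c,k.reshape(-1,2),z)[:,:2].astype(np.float32)*1e3
        b=cv2.boxPoints(cv2.minAreaRect(P)); e=b[1]-b[0]; f=b[2]-b[1]
        if np.linalg.norm(e)>np.linalg.norm(f): e,f=f,e
        M=cv2.moments(k); out.append((np.round(b.mean(0),1),np.round(plane(c,[[M['m10']/M['m00'],M['m01']/M['m00']]],z)[0,:2]*1e3,1),round(np.linalg.norm(e),1),round(np.linalg.norm(f),1),'longaxis',round((np.degrees(np.arctan2(e[1],e[0]))+90)%180-90,1)))
    return out
def st():
    s=monitor.get_state(); R=rot(s['orientation'])
    print('t',round(s['clock'],2),'tcp',np.round(s['tcp_pos']*1e3,1),'yaw',np.round(np.degrees(np.arctan2(R[1,0],R[0,0])),2),'z',np.round(R[:,2],3),'q',np.round(s['joint_pos'],2),'gap',round(s['finger_gap']*1e3,1),'grip',round(s['grip_force'],1),'F',np.round(s['wrist_force'],1)); return s
E
python3 - <<'E'
from h import *
import json
for f,z in [('w1',.034),('w2',.034),('w2',.054)]:
    c=json.load(open(f+'.json')); print(f,z); [print(*b) for b in bands(cv2.imread(f'pics/{f}.png')[:,:,::-1].copy(),c,z)]
st(); im,c=shot('wrist','w3.png'); [print(*b) for b in bands(im,c,.034)]
E
```

```text
w1 0.034
[ 361.3 -258.5] [ 361.4 -258.1] 22.3 42.2 longaxis 13.9
[329.9 -96.3] [330.2 -96.5] 18.0 43.1 longaxis 51.8
[ 552.7 -305.9] [ 552.9 -305.7] 22.9 41.7 longaxis -18.8
w2 0.034
[ 361.8 -258.8] [ 362.  -258.7] 20.6 40.2 longaxis 13.3
[345.2 -88.1] [346.1 -89.3] 17.7 43.8 longaxis 52.0
[ 552.9 -305.7] [ 553.  -305.6] 22.4 40.1 longaxis -18.9
[ 579.4 -105.9] [ 579.6 -105.9] 23.9 43.3 longaxis 3.5
w2 0.054
[ 377.5 -251.7] [ 377.6 -251.6] 19.6 38.2 longaxis 13.3
[361.7 -89.5] [362.6 -90.7] 16.8 41.6 longaxis 52.0
[ 559.  -296.3] [ 559.1 -296.2] 21.2 38.1 longaxis -18.9
[ 584.2 -106.5] [ 584.4 -106.5] 22.7 41.2 longaxis 3.5
t 3.2 tcp [ 552.7 -306.5  150.7] yaw 69.83 z [ 0.001 -0.001 -1.   ] q [-0.63  0.44  0.11  1.23 -0.    1.29] gap 84.8 grip 0.0 F [ 0.7 -0.7 -0.3]
[ 361.3 -257.7] [ 361.3 -257.3] 22.9 41.1 longaxis 13.8
[ 552.4 -305.5] [ 553. -305.] 23.0 41.5 longaxis -19.5
```

Request:
carry_out(
  plan=[
    [[0,0,0.015,0.3,1,-20,85],[0,0,0.015,0.3,1,-55,85],[0,0,0.015,0.3,1,-90,85],[0,0,0.015,0.3,1,-120,85],[0,0,0.015,0.3,1,-138,85],[0,0,0.015,0.3,1,-147,85],[0,0,0.015,0.3,1,-147,85],[0,0,0.015,0.3,1,-147,60],[0,0,0.015,0.3,1,-147,50],[0,0,0.015,0.3,1,-147,50],[0,0,0.015,0.3,1,-147,50],[0,0,0.015,0.3,1,-147,50]],
  ],
  squeeze=30,
)

```text
clock: 4.45
tcp_pos: [0.5539, -0.3045, 0.0032]
orientation: [0.0, 0.815, 0.58, 0.0]
wrist_force: [0.0, -0.3, -0.9]
finger_gap: 0.0504
grip_force: 0.0
```

Run:
```python
from h import *
st(); im,c=shot('wrist','w4.png'); cv2.imwrite('pics/w4b.png',im[60:324,100:400,::-1]); [print(*b) for b in bands(im,c,.034)]
```

```text
t 4.45 tcp [ 553.9 -304.5    3.2] yaw 70.86 z [ 0.001 -0.001 -1.   ] q [-0.63  0.54 -0.11  0.92  0.    1.28] gap 50.4 grip 0.0 F [ 0.  -0.3 -0.9]
[ 552.7 -305.3] [ 553.  -304.3] 24.0 39.2 longaxis -19.2
```

View pics/w4b.png

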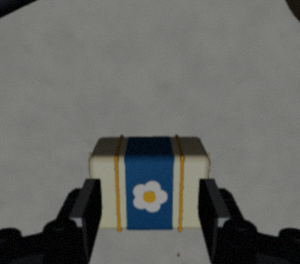

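The crop shows the pack between the two pads (pack 90–210, pads at about 98 and 203, flower (150,197)), but no grip force yet; I close further.

Request:
carry_out(
  plan=[
    [[0,0,0,0,0,0,45],[0,0,0,0,0,0,40],[0,0,0,0,0,0,40]],
  ],
  squeeze=30,
)

```text
clock: 4.8
tcp_pos: [0.554, -0.3047, 0.0039]
orientation: [0.001, 0.815, 0.58, 0.0]
wrist_force: [-1.4, 0.5, 7.6]
finger_gap: 0.0399
grip_force: 3.5
```

Run:
```python
from h import *
st(); im,c=shot('wrist','w5.png'); im2,c=shot('side','s5.png'); p=proj(c,[[.553,-.305,.03]])[0].astype(int); print(p)
a=cv2.resize(im[100:324,100:400,::-1],(600,448)); u=min(max(p[0],45),466);v=p[1]
b=cv2.resize(im2[v-50:v+50,u-45:u+45,::-1],(200*2,448),interpolation=cv2.INTER_CUBIC); cv2.imwrite('pics/w5b.png',cv2.resize(np.hstack([a,b]),(800,358)))
```

```text
t 4.8 tcp [ 554.  -304.7    3.9] yaw 70.86 z [ 0.001 -0.001 -1.   ] q [-0.63  0.54 -0.11  0.92 -0.    1.28] gap 39.9 grip 3.5 F [-1.4  0.5  7.6]
[272 222]
```

View pics/w5b.png

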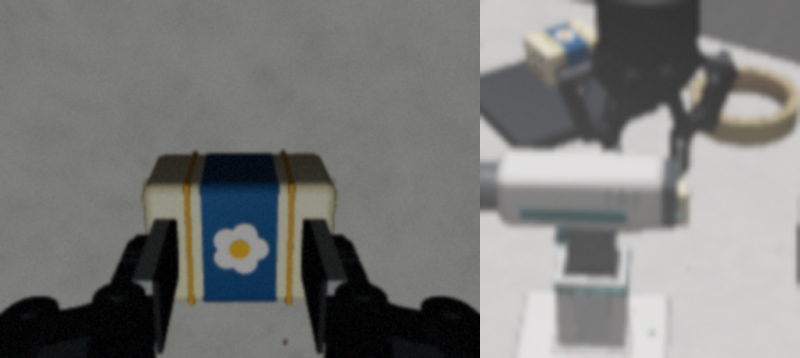

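The pads seem to stand on the pack's top (force up 7.6 N): I check where the tips really are against the first side picture, where the near fingertip ends at (243,437).

Run:
```python
from h import *
c=viewer.calibration('side')
t=np.array([.176,-.547,.2025]); y=np.array([.307,-.952,0]); x=np.array([.952,.307,0])
for s in (1,-1):
    for dz in (0,.013,.03,.045):
        print(s,dz,np.round(proj(c,[t+s*y*.05+[0,0,dz], t+s*y*.043+[0,0,dz]])/.64).tolist())
w=viewer.calibration('wrist'); s=monitor.get_state(); R=rot(s['orientation'])
for dz in (0,.01,.02,.03): print(dz,[np.round(proj(w,[s['tcp_pos']+R@[xx,yy,-dz]])[0]-[100,100],0)*1.6 for xx in(-.011,.011) for yy in (-.02,.02)])
print(im:=None)
```

```text
1 0 [[253.0, 466.0], [249.0, 462.0]]
1 0.013 [[251.0, 456.0], [247.0, 453.0]]
1 0.03 [[248.0, 444.0], [244.0, 440.0]]
1 0.045 [[246.0, 432.0], [242.0, 428.0]]
-1 0 [[202.0, 416.0], [205.0, 419.0]]
-1 0.013 [[199.0, 407.0], [203.0, 410.0]]
-1 0.03 [[196.0, 395.0], [200.0, 398.0]]
-1 0.045 [[193.0, 384.0], [197.0, 387.0]]
0 [array([188.8, 230.4]), array([291.2, 230.4]), array([187.2, 177.6]), array([294.4, 177.6])]
0.01 [array([187.2, 243.2]), array([294.4, 243.2]), array([184. , 187.2]), array([297.6, 187.2])]
0.02 [array([184., 256.]), array([297.6, 256. ]), array([182.4, 200. ]), array([300.8, 200. ])]
0.03 [array([180.8, 272. ]), array([300.8, 272. ]), array([177.6, 212.8]), array([304. , 212.8])]
None
```

Both views agree: the real tips lie about 30 mm behind the reported TCP (they touched the 34 mm pack top at TCP z = 4 mm). I open, rise, and descend deeper, watching the force.

Request:
carry_out(
  plan=[
    [[0,0,0,0,0,10,85],[0,0,0,0,0,20,85],[0,0,0,0,0,20,85],[0,0,0,0,0,20,85],[0,0,0,0,0,15,85],[0,0,0,0,0,5,85],[0,0,0,0,0,-5,85],[0,0,0,0,0,-13,85],[0,0,0,0,0,-19,85],[0,0,0,0,0,-21,85],[0,0,0,0,0,-21,85]],
  ],
)

```text
clock: 6.0
tcp_pos: [0.5534, -0.3041, -0.0188]
orientation: [-0.0, 0.815, 0.58, -0.0]
wrist_force: [-0.6, -0.1, 0.5]
finger_gap: 0.0849
grip_force: 0.0
```

Run:
```python
from h import *
st(); im,c=shot('wrist','w6.png'); [print(*b) for b in bands(im,c,.034)]
```

```text
t 6.0 tcp [ 553.4 -304.1  -18.8] yaw 70.86 z [-0.001  0.    -1.   ] q [-0.63  0.56 -0.13  0.87  0.    1.28] gap 84.9 grip 0.0 F [-0.6 -0.1  0.5]
[ 552.7 -305.4] [ 553.3 -304.3] 24.2 38.3 longaxis -18.9
```

Request:
carry_out(
  plan=[
    [[0,0,0,0,0,0,70],[0,0,0,0,0,0,55],[0,0,0,0,0,0,50],[0,0,0,0,0,0,50],[0,0,0,0,0,0,50]],
  ],
  squeeze=30,
)

```text
clock: 6.55
tcp_pos: [0.5542, -0.3047, -0.0176]
orientation: [0.001, 0.815, 0.58, 0.0]
wrist_force: [0.4, 0.1, 3.6]
finger_gap: 0.0616
grip_force: 34.2
```

Request:
carry_out(
  plan=[
    [[0,0,0,0,0,4,50],[0,0,0,0,0,14,50],[0,0,0,0,0,30,50],[0,0,0,0,0,48,50],[0,0,0.02,2,8,58,50],[0,0,0.08,6,27,62,50],[0,0,0.16,12,54,62,50],[0,0,0.24,19,84,62,50],[0,0,0.31,26,114,62,50],[0,0,0.36,31,138,62,50],[0,0,0.395,34,149,62,50],[0,0,0.395,34,151.5,62,50],[0,0,0.395,34,151.5,62,50],[0,0,0.395,34,151.5,62,50]],
  ],
)

```text
clock: 7.95
tcp_pos: [0.5876, -0.1538, 0.0437]
orientation: [0.0, 0.686, 0.728, -0.0]
wrist_force: [0.9, 0.9, -1.2]
finger_gap: 0.0616
grip_force: 33.6
```

Run:
```python
from h import *
st(); im,c=shot('wrist','w7.png'); [print(*b) for z in (.096,.054) for b in bands(im,c,z)]
cv2.imwrite('pics/w7b.png',cv2.resize(im[:,:,::-1],(800,600),interpolation=cv2.INTER_CUBIC))
```

```text
t 7.95 tcp [ 587.6 -153.8   43.7] yaw 93.41 z [ 0. -0. -1.] q [-0.39  0.46 -0.13  0.97 -0.    1.12] gap 61.6 grip 33.6 F [ 0.9  0.9 -1.2]
[ 586.9 -153.7] [ 586.8 -152.5] 24.1 41.8 longaxis 3.4
[583.4 -97.7] [583.4 -97. ] 17.6 30.7 longaxis 3.8
[ 588.6 -181.9] [ 588.5 -180.2] 32.6 56.6 longaxis 3.4
[ 583.9 -106.1] [ 583.9 -105. ] 23.8 41.6 longaxis 3.8
```

View pics/w7b.png

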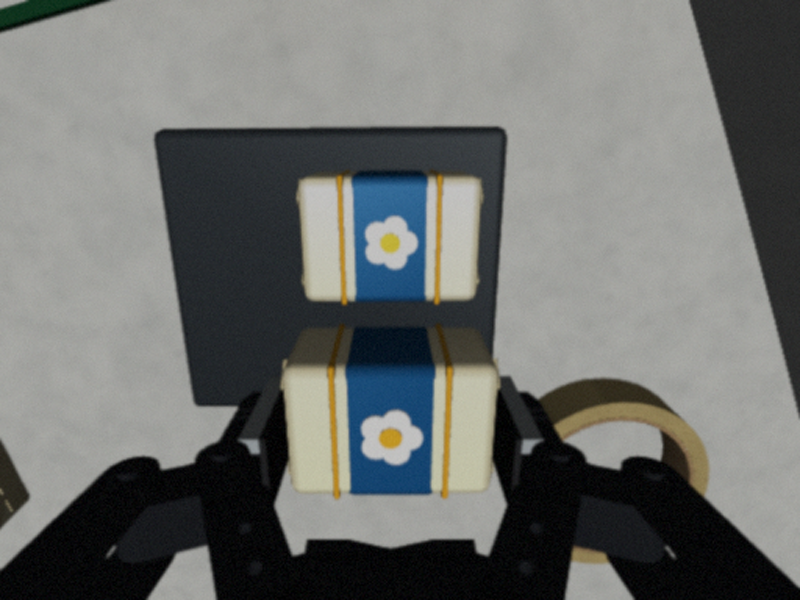

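The held pack (flower (391,437)) hangs right of the first (flower (390,243)) with ends parallel; slab corners (157,130), (505,128), (195,404). I measure by the flower centres and slab edges.

```bash
cat >> h.py <<'E'
def flowers(im,c,z,amin=8):
    h=cv2.cvtColor(im,cv2.COLOR_RGB2HSV); b=cv2.inRange(h,(95,110,60),(130,255,255))
    b=cv2.morphologyEx(b,cv2.MORPH_CLOSE,np.ones((21,21),np.uint8)); m=cv2.inRange(h,(18,90,70),(35,255,255))&cv2.erode(b,np.ones((9,9),np.uint8))
    n,l,s,ce=cv2.connectedComponentsWithStats(m)
    return [(np.round(ce[i],1),np.round(plane(c,[ce[i]],z)[0,:2]*1e3,1)) for i in range(1,n) if s[i,4]>=amin]
E
python3 - <<'E'
from h import *
c=viewer.calibration('wrist'); im=cv2.imread('pics/w7.png')[:,:,::-1].copy()
print(flowers(im,c,.096),flowers(im,c,.054))
g=im.max(2); m=(g<75).astype(np.uint8)
# slab corners by line fit of far/left/right edge pixel rows
def edge(pts,z=.02):
    P=plane(c,pts,z)[:,:2]*1e3; vx,vy,x,y=cv2.fitLine(P.astype(np.float32),2,0,.01,.01).ravel(); return np.round([x,y,np.degrees(np.arctan2(vy,vx))],1)
col=[(u,np.argmax(g[60:130,u]<85)+60) for u in range(115,310,5)]; print('left(+y) edge',edge(col))
row=[(np.argmax(g[v,60:200]<85)+60,v) for v in range(95,245,5)]; print('near(-x) edge',edge(row))
row=[(340-np.argmax(g[v,300:340][::-1]<85),v) for v in range(95,200,5)]; print('far edge',edge(row))
E
```

```text
[] []
left(+y) edge [558.1 -70.3   3.7]
near(-x) edge [ 494.2 -128.5  -86.2]
far edge [ 629.6 -105.   -86.1]
```

Request:
carry_out(
  plan=[
    [[0,0,0,0.4,0.4,-8,50],[0,0,0,0.4,0.4,-20,50],[0,0,0,0.4,0.4,-30,50],[0,0,0,0.4,0.4,-36,50],[0,0,0,0.4,0.4,-39,50],[0,0,0,0.4,0.4,-41,50],[0,0,0,0.4,0.4,-41.5,50],[0,0,0,0.4,0.4,-41.5,50]],
  ],
)

```text
clock: 8.8
tcp_pos: [0.5884, -0.1525, 0.0025]
orientation: [0.0, 0.685, 0.728, 0.0]
wrist_force: [0.4, -1.2, -0.4]
finger_gap: 0.0615
grip_force: 33.6
```

Run:
```python
from h import *
st(); im,c=shot('wrist','w8.png'); [print(*b) for b in bands(im,c,.054)]
```

```text
t 8.8 tcp [ 588.4 -152.5    2.5] yaw 93.5 z [ 0.001 -0.    -1.   ] q [-0.39  0.5  -0.18  0.89  0.    1.12] gap 61.5 grip 33.6 F [ 0.4 -1.2 -0.4]
[ 585.8 -129.4] [ 585.3 -123. ] 24.8 89.6 longaxis 4.6
```

Request:
carry_out(
  plan=[
    [[0,0,0,0,0,-0.7,50],[0,0,0,0,0,-1,58],[0,0,0,0,0,-1,66],[0,0,0,0,0,-1,74],[0,0,0,0,0,-1,76],[0,0,0,0,0,5,76],[0,0,0,0,0,25,76],[0,0,0,0,0,55,80],[0,0,0,0,0,90,85],[0,0,0,0,0,120,85],[0,0,0,0,0,130,85],[0,0,0,0,0,130,85]],
  ],
)

```text
clock: 10.05
tcp_pos: [0.5894, -0.1529, 0.1342]
orientation: [0.002, 0.685, 0.728, 0.001]
wrist_force: [0.4, -0.2, -0.4]
finger_gap: 0.0849
grip_force: 0.0
```

```bash
cat >> h.py <<'E'
def tops(im,c,z):
    "blue bands split without closing across neighbours: close along small kernel"
    h=cv2.cvtColor(im,cv2.COLOR_RGB2HSV); m=cv2.inRange(h,(95,110,78),(130,255,255)); out=[]
    n,l,s,ce=cv2.connectedComponentsWithStats(m)
    for i in range(1,n):
        if s[i,4]<150: continue
        k=np.argwhere(l==i)[:,::-1].astype(float); P=plane(c,k,z)[:,:2].astype(np.float32)*1e3; r=cv2.boxPoints(cv2.minAreaRect(P)); e,f=r[1]-r[0],r[2]-r[1]
        if np.linalg.norm(e)>np.linalg.norm(f): e,f=f,e
        out.append((np.round(r.mean(0),1),np.round(np.linalg.norm(e),1),np.round(np.linalg.norm(f),1),round((np.degrees(np.arctan2(e[1],e[0]))+90)%180-90,1)))
    return out
E
python3 - <<'E'
from h import *
st(); im,c=shot('wrist','w9.png'); print(*tops(im,c,.054),sep='\n'); print(*tops(im,c,.034),sep='\n')
E
```

```text
t 10.05 tcp [ 589.4 -152.9  134.2] yaw 93.5 z [ 0.004 -0.001 -1.   ] q [-0.39  0.4   0.    1.17  0.    1.12] gap 84.9 grip 0.0 F [ 0.4 -0.2 -0.4]
(array([ 584. , -106.4], dtype=float32), np.float32(23.4), np.float32(40.6), np.float32(3.9))
(array([ 587.8, -153.3], dtype=float32), np.float32(23.6), np.float32(39.9), np.float32(3.5))
(array([ 378.2, -244.2], dtype=float32), np.float32(21.7), np.float32(37.6), np.float32(14.2))
(array([ 584.1, -109.1], dtype=float32), np.float32(25.3), np.float32(43.8), np.float32(3.9))
(array([ 588.2, -159.7], dtype=float32), np.float32(25.5), np.float32(43.0), np.float32(3.5))
(array([ 361.9, -257.9], dtype=float32), np.float32(23.4), np.float32(40.6), np.float32(14.2))
```

Request:
carry_out(
  plan=[
    [[0,0,0,-12,-6,0,85],[0,0,0.03,-42,-19,0,85],[0,0,0.06,-80,-37,0,85],[0,0,0.1,-120,-55,-5,85],[0,0,0.14,-160,-74,-12,85],[0,0,0.17,-195,-90,-20,85],[0,0,0.182,-218,-101,-25,85],[0,0,0.182,-227,-105,-25,85],[0,0,0.182,-227,-105,-25,85],[0,0,0.182,-227,-105,-25,85]],
  ],
)

```text
clock: 11.1
tcp_pos: [0.3614, -0.2573, 0.107]
orientation: [0.0, 0.616, 0.787, 0.0]
wrist_force: [-0.6, -1.0, 0.7]
finger_gap: 0.0854
grip_force: 0.0
```

Run:
```python
from h import *
st(); im,c=shot('wrist','w10.png'); print(*tops(im,c,.034),sep='\n'); print(*bands(im,c,.034),sep='\n'); st()
```

```text
t 11.1 tcp [ 361.4 -257.3  107. ] yaw 103.9 z [ 0.  0. -1.] q [-0.8   0.12 -0.45  1.01  0.    0.53] gap 85.4 grip 0.0 F [-0.6 -1.   0.7]
(array([ 360.8, -257.4], dtype=float32), np.float32(23.8), np.float32(38.0), np.float32(13.9))
(array([ 360.8, -257.4], dtype=float32), array([ 360.7, -256.9]), np.float32(23.8), np.float32(38.0), 'longaxis', np.float32(13.9))
t 11.15 tcp [ 361.9 -257.3  107.2] yaw 103.95 z [ 0.001  0.    -1.   ] q [-0.8   0.12 -0.45  1.01  0.    0.53] gap 85.0 grip 0.0 F [0.6 0.2 0.8]
```

Request:
carry_out(
  plan=[
    [[0,0,0,0,0,-15,85],[0,0,0,0,0,-45,85],[0,0,0,0,0,-78,85],[0,0,0,0,0,-105,85],[0,0,0,0,0,-119,85],[0,0,0,0,0,-125,85],[0,0,0,0,0,-125,85],[0,0,0,0,0,-125,70],[0,0,0,0,0,-125,55],[0,0,0,0,0,-125,50],[0,0,0,0,0,-125,50],[0,0,0,0,0,-125,50]],
  ],
  squeeze=30,
)

```text
clock: 12.35
tcp_pos: [0.3621, -0.2582, -0.0167]
orientation: [0.001, 0.616, 0.788, 0.0]
wrist_force: [1.2, 0.5, 7.3]
finger_gap: 0.0612
grip_force: 33.8
```

Run:
```python
from h import *
st(); im,c=shot('wrist','w11.png'); print(*bands(im,c,.034),sep='\n'); st()
```

```text
t 12.35 tcp [ 362.1 -258.2  -16.7] yaw 103.93 z [ 0.002 -0.001 -1.   ] q [-0.8   0.26 -0.62  0.68  0.    0.53] gap 61.2 grip 33.8 F [1.2 0.5 7.3]
(array([ 361.2, -257.6], dtype=float32), array([ 360.9, -256.5]), np.float32(24.0), np.float32(38.5), 'longaxis', np.float32(13.8))
t 12.4 tcp [ 362.1 -258.2  -16.7] yaw 103.93 z [ 0.002 -0.001 -1.   ] q [-0.8   0.26 -0.62  0.68  0.    0.53] gap 61.1 grip 33.8 F [1.  1.3 5.4]
```

Request:
carry_out(
  plan=[
    [[0,0,0,0,0,5,50],[0,0,0,0,0,16,50],[0,0,0,0,0,34,50],[0,0,0,0,0,52,50],[0,0,0.08,6,5,61,50],[0,0,0.21,20,15,62,50],[0,0,0.35,38,28,62,50],[0,0,0.49,58,43,62,50],[0,0,0.63,78,58,62,50],[0,0,0.77,98,72,62,50],[0,0,0.91,118,87,62,50],[0,0,1.05,136,101,62,50],[0,0,1.19,152,113,62,50],[0,0,1.31,163,121,62,50],[0,0,1.39,168,124,62,50],[0,0,1.39,168,124,62,50],[0,0,1.39,168,124,62,50]],
  ],
)

```text
clock: 14.1
tcp_pos: [0.5287, -0.1334, 0.0445]
orientation: [-0.0, -0.03, 1.0, 0.0]
wrist_force: [-0.6, -0.1, -1.6]
finger_gap: 0.0615
grip_force: 33.0
```

Run:
```python
from h import *
st(); im,c=shot('wrist','w12.png'); print(*bands(im,c,.096),sep='\n');print(*tops(im,c,.096),sep='\n');st()
```

```text
t 14.1 tcp [ 528.7 -133.4   44.5] yaw -176.54 z [-0.001  0.    -1.   ] q [-0.39  0.36 -0.3   0.92 -0.   -0.45] gap 61.5 grip 33.0 F [-0.6 -0.1 -1.6]
(array([ 532.7, -133.4], dtype=float32), array([ 533.8, -133.3]), np.float32(52.5), np.float32(65.6), 'longaxis', np.float32(3.6))
(array([ 532.7, -133.4], dtype=float32), np.float32(52.5), np.float32(65.6), np.float32(3.6))
t 14.15 tcp [ 528.6 -133.6   44.4] yaw -176.55 z [-0.001  0.    -1.   ] q [-0.39  0.36 -0.3   0.92 -0.   -0.45] gap 61.0 grip 33.0 F [-1.2  0.8 -1.3]
```

View pics/w12.png

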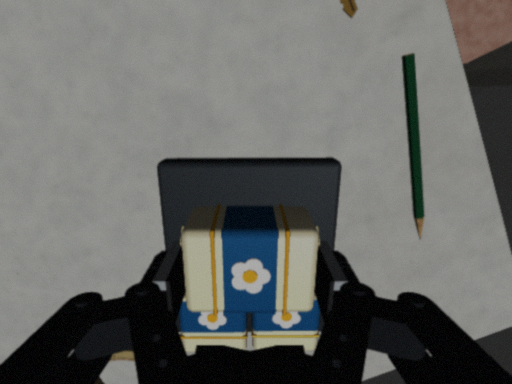

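The held pack (flower (250,277), top rows about 230–311) hangs over the slab's near half, square to the two laid packs behind it (flowers (212,319), (287,319)).

Run:
```python
from h import *
c=viewer.calibration('wrist'); im=cv2.imread('pics/w12.png')[:,:,::-1].copy()
def pet(box):
    u0,v0,u1,v1=box; w=im[v0:v1,u0:u1].astype(int); m=((w[:,:,0]>95)).astype(np.uint8)
    M=cv2.moments(m,True); return M['m10']/M['m00']+u0,M['m01']/M['m00']+v0
a=pet((230,256,272,297)); print(a,plane(c,[a],.096)*1e3)
for b in ((196,310,226,331),(272,310,304,331)): p=pet(b); print(p,plane(c,[p],.054)*1e3)
g=im.max(2); pts=[(u,np.argmax(g[130:190,u]<85)+130) for u in range(175,330,5)]
P=plane(c,pts,.02)[:,:2]*1e3; print('near edge',np.round(cv2.fitLine(P.astype(np.float32),2,0,.01,.01).ravel(),3))
print(im[225:320:3,262].tolist())
```

```text
(249.57779980178395, 275.66303270564913) [[ 527.54868001 -133.53846951   96.        ]]
(211.5237020316027, 318.3363431151242) [[ 588.83775269 -154.43205732   54.        ]]
(286.3942307692308, 317.50240384615387) [[ 585.24022208 -106.2341474    54.        ]]
near edge [ 6.10000e-02 -9.98000e-01  4.89514e+02 -1.35574e+02]
[[2, 14, 21], [8, 17, 30], [8, 33, 59], [17, 51, 86], [20, 59, 98], [26, 68, 107], [18, 62, 100], [17, 63, 103], [16, 61, 103], [24, 64, 104], [25, 67, 104], [19, 61, 99], [26, 62, 100], [105, 118, 131], [144, 145, 150], [172, 169, 169], [172, 170, 169], [171, 171, 171], [170, 169, 169], [168, 167, 168], [116, 129, 142], [68, 92, 117], [18, 59, 96], [11, 55, 94], [16, 57, 97], [18, 59, 97], [20, 60, 97], [17, 58, 96], [13, 55, 96], [13, 50, 83], [15, 56, 94], [20, 59, 97]]
```

Request:
carry_out(
  plan=[
    [[0,0,0,2,0,-3,50],[0,0,0,2,0,-12,50],[0,0,0,2,0,-24,50],[0,0,0,2,0,-33,50],[0,0,0,2,0,-38,50],[0,0,0,2,0,-40.5,50],[0,0,0,2,0,-41.5,50],[0,0,0,2,0,-42.3,50],[0,0,0,2,0,-42.3,50]],
  ],
)

```text
clock: 15.05
tcp_pos: [0.5304, -0.1332, 0.0033]
orientation: [-0.0, -0.031, 1.0, 0.0]
wrist_force: [-4.2, 1.5, 10.7]
finger_gap: 0.0613
grip_force: 34.5
```

Run:
```python
from h import *
st()
```

```text
t 15.05 tcp [ 530.4 -133.2    3.3] yaw -176.43 z [-0.001  0.    -1.   ] q [-0.39  0.4  -0.34  0.82 -0.   -0.46] gap 61.3 grip 34.5 F [-4.2  1.5 10.7]
```

Request:
carry_out(
  plan=[
    [[0,0,0,0,0,0.5,58],[0,0,0,0,0,0.5,66],[0,0,0,0,0,0.5,74],[0,0,0,0,0,0.5,76],[0,0,0,0,0,6,76],[0,0,0,0,0,26,76],[0,0,0,0,0,60,80],[0,0,0,0,0,100,85],[0,0,0,0,0,140,85],[0,0,0,0,0,165,85],[0,0,0,0,0,175,85],[0,0,0,0,0,175,85],[0,0,0,0,0,175,85]],
  ],
)

```text
clock: 16.35
tcp_pos: [0.5304, -0.1332, 0.1756]
orientation: [-0.001, -0.031, 1.0, 0.0]
wrist_force: [0.6, -0.8, 0.5]
finger_gap: 0.085
grip_force: 0.0
```

Run:
```python
from h import *
import json
st(); im,c=shot('wrist','w13.png'); print(*tops(im,c,.054),sep='\n');
cv2.imwrite('pics/w13b.png',cv2.resize(im[:,:,::-1],(800,600),interpolation=cv2.INTER_CUBIC))
```

```text
t 16.35 tcp [ 530.4 -133.2  175.6] yaw -176.44 z [-0.002  0.001 -1.   ] q [-0.39  0.27 -0.08  1.22  0.   -0.46] gap 85.0 grip 0.0 F [ 0.6 -0.8  0.5]
(array([ 529.8, -133.6], dtype=float32), np.float32(23.4), np.float32(40.0), np.float32(-86.4))
(array([ 583.8, -106.2], dtype=float32), np.float32(23.0), np.float32(39.8), np.float32(3.6))
(array([ 587.9, -154.1], dtype=float32), np.float32(23.0), np.float32(39.9), np.float32(3.6))
```

View pics/w13b.png

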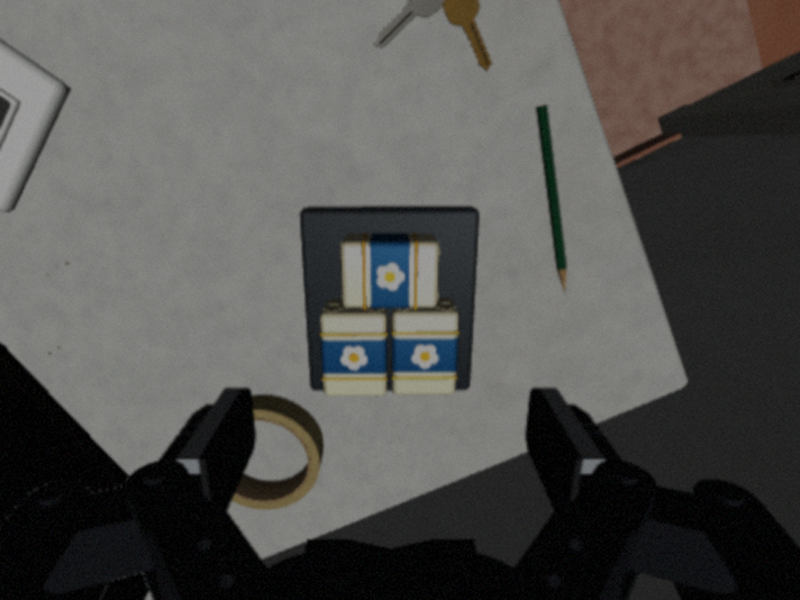

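Wrist picture: all three packs flat on the slab, flowers (390,277), (353,357), (425,356), even gaps, first pack unmoved at (584,−106); nothing else disturbed. Now to the thermometer.

Request:
carry_out(
  plan=[
    [[0,0,-0.04,-4,-14,20,85],[0,0,-0.12,-14,-45,50,85],[0,0,-0.22,-28,-85,80,85],[0,0,-0.32,-42,-130,100,85],[0,0,-0.42,-57,-175,105,85],[0,0,-0.5,-71,-218,105,85],[0,0,-0.57,-82,-253,105,85],[0,0,-0.604,-89,-272,105,85],[0,0,-0.604,-90,-277,105,85],[0,0,-0.604,-90,-277,105,85],[0,0,-0.604,-90,-277,105,85]],
  ],
)

```text
clock: 17.5
tcp_pos: [0.4416, -0.4089, 0.2815]
orientation: [-0.0, 0.267, 0.964, 0.001]
wrist_force: [0.3, 0.5, -0.1]
finger_gap: 0.0849
grip_force: 0.0
```

Run:
```python
from h import *
import json
st(); im,c=shot('wrist','w14.png'); json.dump({k:np.array(v).tolist() for k,v in c.items()},open('w14.json','w'))
cv2.imwrite('pics/w14b.png',cv2.resize(im[:,:,::-1],(800,600),interpolation=cv2.INTER_CUBIC))
```

```text
t 17.5 tcp [ 441.6 -408.9  281.5] yaw 149.07 z [-0.     0.001 -1.   ] q [-0.88  0.37  0.31  1.52  0.   -0.34] gap 84.9 grip 0.0 F [ 0.3  0.5 -0.1]
```

View pics/w14b.png

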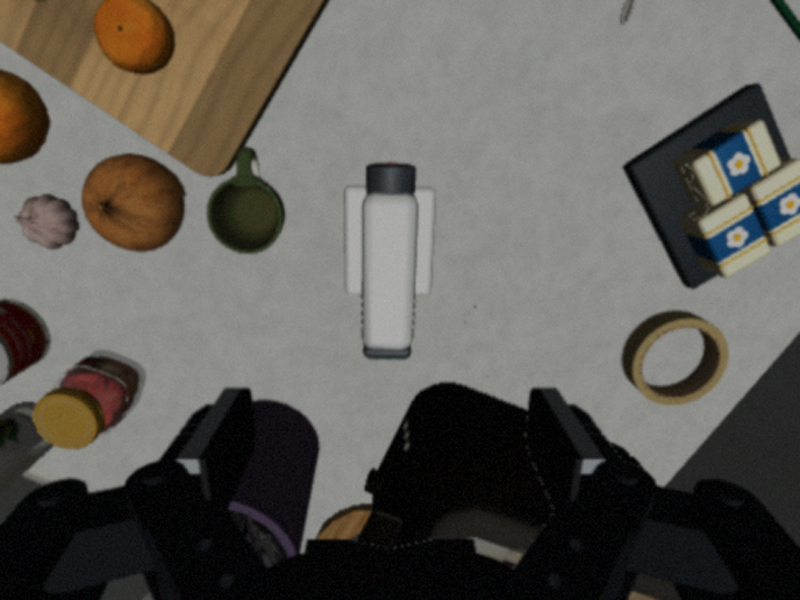

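Thermometer seen from above: dark nose (366–414, 163–193) pointing up in the picture (tool +x), barrel down to its rear end at (387,357), dock foot (345–435, 187–293) beneath; the cup (245,215) stands clear.

Run:
```python
from h import *
import json
c=json.load(open('w14.json')); im=cv2.imread('pics/w14.png').astype(int); g=im.sum(2)/3
for v in (104,106,110,114,118,124,130,160,195,200,205,215,222,226,230): print(v,' '.join('%d'%x for x in g[v,216:284:2]))
print('col',' '.join('%d'%x for x in g[96:128,249]),'|',' '.join('%d'%x for x in g[210:236,248]))
```

```text
104 136 138 139 140 139 138 136 143 142 138 117 102 83 81 79 85 73 69 81 92 104 104 106 118 136 141 142 147 143 146 140 141 141 140
106 139 140 139 139 137 136 136 141 142 94 41 26 25 26 28 31 38 43 40 35 28 34 28 41 65 130 140 143 142 145 143 141 143 144
110 142 138 141 137 139 140 143 142 137 73 26 31 38 41 52 62 75 80 71 64 52 43 40 39 31 105 142 139 144 142 145 139 143 140
114 139 138 136 141 140 143 143 143 142 68 24 35 39 43 54 63 76 82 72 62 51 46 43 35 26 107 143 142 144 142 143 144 144 142
118 138 136 138 125 131 129 127 129 125 67 30 34 37 44 55 63 76 77 67 57 50 43 38 31 28 122 137 138 136 137 139 142 143 144
124 138 141 111 153 170 172 168 169 165 107 74 96 109 105 104 100 98 95 96 95 92 96 91 71 76 157 172 168 169 168 157 133 139 142
130 138 139 113 152 168 170 167 163 104 136 150 160 164 163 161 161 162 162 161 163 161 161 158 151 137 109 162 169 167 170 159 124 143 141
160 137 137 116 149 170 171 169 162 103 141 158 165 169 169 168 169 170 169 168 170 169 168 161 152 134 116 168 168 166 161 135 137 144 143
195 138 143 136 135 138 141 140 130 87 133 154 172 167 169 166 
[... 402 characters left out ...]
7 168 170 169 169 167 168 169 168 167 163 149 133 105 138 142 143 141 140 141 139 138 139
222 139 136 142 141 143 139 142 140 91 51 86 109 114 116 119 130 134 137 138 140 139 119 88 68 137 141 142 138 142 139 143 142 139 142
226 137 136 137 134 141 139 138 138 106 51 64 69 68 70 71 73 74 73 73 78 78 78 62 68 135 140 137 140 137 141 141 141 141 141
230 135 135 137 138 138 135 137 143 141 136 120 113 111 114 121 116 109 111 118 113 111 113 127 137 141 140 138 142 140 140 140 140 138 140
col 137 141 140 142 144 142 135 111 66 39 39 58 72 78 79 78 80 79 78 79 77 75 77 77 77 73 74 79 97 125 141 153 | 171 168 168 171 170 167 171 170 167 167 160 149 134 102 77 75 74 59 50 72 109 135 143 138 142 138
```

Run:
```python
from h import *
import json
c=json.load(open('w14.json'))
A=plane(c,[[249.8,112],[247.9,210]],.14)*1e3; d=A[0]-A[1]; d/=np.linalg.norm(d); print('axis',np.degrees(np.arctan2(d[1],d[0])),A)
for z in (.132,.142): 
    N,B=plane(c,[[249.9,103.7],[247.6,230]],z)*1e3
    print(z,'nose',N,'rear',B,'len',np.linalg.norm(N-B),'grip from nose',N-77*d,'from rear',B+56*d)
W=plane(c,[[231.5,200],[264.7,200]],.132)*1e3; print('w',np.linalg.norm(W[0]-W[1]))
F=plane(c,np.array([[345,187],[435,187],[345,293],[432,293]])*.64,.013)*1e3; print(F.round(1), F.mean(0))
```

```text
axis 147.9701596176831 [[ 389.47511282 -377.65560867  140.        ]
 [ 478.13506764 -433.12072301  140.        ]]
0.132 nose [ 382.96355153 -373.62364619  132.        ] rear [ 501.88572549 -447.82902946  132.        ] len 140.17461384033743 grip from nose [ 448.24199494 -414.46143293  132.        ] from rear [ 454.41049392 -418.12882092  132.        ]
0.142 nose [ 382.63619668 -373.45557687  142.        ] rear [ 497.84839053 -445.3459966   142.        ] len 135.80162761552867 grip from nose [ 447.91464009 -414.29336361  142.        ] from rear [ 450.37315896 -415.64578807  142.        ]
w 37.02647463053056
[[ 384.4 -421.9   13. ]
 [ 426.1 -352.3   13. ]
 [ 468.8 -475.8   13. ]
 [ 512.  -403.7   13. ]] [ 447.83699883 -413.4380584    13.        ]
```

Request:
carry_out(
  plan=[
    [[0,0,-0.019,2,-2,-15,85],[0,0,-0.019,7,-5.5,-45,85],[0,0,-0.019,7,-5.5,-80,85],[0,0,-0.019,7,-5.5,-115,85],[0,0,-0.019,7,-5.5,-145,85],[0,0,-0.019,7,-5.5,-168,85],[0,0,-0.019,7,-5.5,-182,85],[0,0,-0.019,7,-5.5,-188,85],[0,0,-0.019,7,-5.5,-189,85],[0,0,-0.019,7,-5.5,-189,85]],
  ],
)

```text
clock: 18.55
tcp_pos: [0.4488, -0.4157, 0.0939]
orientation: [0.001, 0.276, 0.961, -0.0]
wrist_force: [0.4, 0.5, 0.3]
finger_gap: 0.0848
grip_force: 0.0
```

Run:
```python
from h import *
st(); im,c=shot('wrist','w15.png')
g=im.astype(int).sum(2)/3
for v in (190,240,260,280): print(v,' '.join('%d'%x for x in g[v,150:350:4]))
```

```text
t 18.55 tcp [ 448.8 -415.7   93.9] yaw 147.93 z [ 0.001 -0.001 -1.   ] q [-0.88  0.43 -0.05  1.09  0.   -0.32] gap 84.8 grip 0.0 F [0.4 0.5 0.3]
190 111 117 115 112 113 114 109 109 112 111 107 110 113 108 119 66 121 127 129 136 138 138 139 139 141 139 141 138 139 135 141 139 137 129 122 116 76 101 111 114 117 115 113 118 115 113 114 113 113 111
240 114 114 113 116 115 115 112 113 111 116 113 114 112 115 116 101 101 121 127 136 138 139 137 136 139 139 139 137 140 138 139 140 133 125 119 98 109 117 117 109 109 114 113 115 113 116 113 116 112 108
260 3 0 1 96 114 114 116 114 113 112 113 113 111 115 112 108 82 115 129 134 143 137 140 140 138 136 138 138 138 139 139 139 135 126 112 85 112 109 109 112 111 113 111 113 115 113 114 41 1 1
280 3 7 0 19 114 110 113 114 115 113 113 110 113 112 114 111 66 113 126 135 135 137 139 136 137 137 138 141 141 139 136 139 131 122 110 71 115 110 112 114 112 114 116 120 116 116 109 1 0 7
```

Request:
carry_out(
  plan=[
    [[0,0,0,0,0,-3,70],[0,0,0,0,0,-3,50],[0,0,0,0,0,-3,35],[0,0,0,0,0,-3,25],[0,0,0,0,0,-3,25],[0,0,0,0,0,-3,25],[0,0,0,0,0,-3,25],[0,0,0,0,0,-3,25]],
  ],
  squeeze=90,
)

```text
clock: 19.4
tcp_pos: [0.4484, -0.4162, 0.0904]
orientation: [0.0, 0.277, 0.961, -0.0]
wrist_force: [1.0, 1.6, 4.8]
finger_gap: 0.0348
grip_force: 90.1
```

Run:
```python
from h import *
st()
```

```text
t 19.4 tcp [ 448.4 -416.2   90.4] yaw 147.87 z [ 0.001 -0.001 -1.   ] q [-0.88  0.44 -0.05  1.08  0.   -0.32] gap 34.8 grip 90.1 F [1.  1.6 4.8]
```

Request:
carry_out(
  plan=[
    [[0,0,0,0,0,2,25],[0,0,0,0,0,6,25],[0,0,0,0,0,12,25],[0,0,0,0,0,20,25],[0,0,0,0,0,28,25],[0,0,0,0,0,36,25],[0,0,0,0,0,45,25],[0,0,0,0,0,55,25],[0,0,0,0,0,66,25],[0,0,0,0,0,77,25],[0,0,0,0,0,87,25],[0,0,0,0,0,95,25],[0,0,0,0,0,100,25],[0,0,0,0,0,100,25],[0,0,0,0,0,100,25]],
  ],
)

```text
clock: 20.9
tcp_pos: [0.448, -0.4158, 0.1896]
orientation: [-0.0, 0.277, 0.961, 0.0]
wrist_force: [-0.5, 0.4, -3.1]
finger_gap: 0.035
grip_force: 89.7
```

Run:
```python
from h import *
import json
st(); im,c=shot('wrist','w16.png'); json.dump({k:np.array(v).tolist() for k,v in c.items()},open('w16.json','w'))
im2,c2=shot('side','s16.png'); g=im.astype(int).sum(2)/3
for v in (60,70,80,90,100,110,120,140,200,240): print(v,' '.join('%d'%x for x in g[v,190:310:3]))
print(' '.join('%d'%x for x in g[40:300:4,250]))
a=cv2.resize(im2[60:380,120:400,::-1],(525,600)); b=im[:,120:380,::-1]; b=cv2.copyMakeBorder(b,0,216,0,0,0); cv2.imwrite('pics/v16.png',np.hstack([a,b]))
```

```text
t 20.9 tcp [ 448.  -415.8  189.6] yaw 147.87 z [-0.  0. -1.] q [-0.88  0.39  0.12  1.31  0.   -0.32] gap 35.0 grip 89.7 F [-0.5  0.4 -3.1]
60 122 119 117 116 119 118 119 120 127 125 127 127 127 129 126 127 125 126 122 128 125 125 124 125 122 125 119 124 124 125 127 122 121 121 123 125 127 122 128 123
70 118 122 120 121 127 123 124 124 122 126 122 121 120 121 121 124 126 125 127 123 126 123 123 125 122 124 127 126 125 128 120 123 125 127 126 127 125 126 123 126
80 125 120 122 124 128 128 125 120 123 122 118 121 124 125 125 118 121 124 123 121 124 126 123 125 123 126 121 122 124 122 124 121 123 122 122 121 125 124 124 123
90 123 121 120 123 123 121 121 120 121 123 123 123 121 125 125 125 124 121 123 123 122 122 123 127 124 118 124 120 122 122 123 120 123 118 123 127 124 117 124 119
100 123 129 125 121 121 119 122 122 115 98 47 38 31 24 23 12 8 23 23 29 44 33 26 23 17 8 23 26 28 41 53 99 117 125 120 123 123 122 121 122
110 124 123 124 122 119 120 121 14 24 26 28 33 31 37 41 47 47 53 62 67 70 68 59 59 50 47 42 39 35 36 34 31 28 31 124 126 124 122 121 123
120 124 123 120 122 121 121 122 29 19 30 25 32 31 34 38 47 51 56 65 65 69 65 58 53 49 43 42 38 35 37 30 35 24 49 125 125 125 124 121 122
140 125 124 126 123 127 125 123 62 15 27 29 33 36 37 37 45 49 51 55 61 62 55 53 50 44 42 35 36 35 31 26 24 15 78 120 122 127 124 124 127
200 124 122 122 128 124 98 101 128 135 139 142 148 150 151 151 148 146 147 146 149 149 149 151 152 149 150 147 147 151 150 140 133 129 123 88 118 126 126 122 123
240 125 125 122 112 26 22 54 114 128 136 142 146 151 149 148 148 150 148 147 151 149 149 148 148 150 150 149 149 150 143 140 130 124 109 45 22 44 123 122 123
120 121 124 124 126 125 124 127 126 125 124 124 122 126 123 44 43 69 67 66 69 67 64 64 58 62 59 55 106 126 133 139 144 149 152 151 152 149 150 152 149 150 149 148 151 151 149 149 148 151 149 149 151 148 149 152 149 149 147 149 149 149 157 149 150
```

View pics/v16.png

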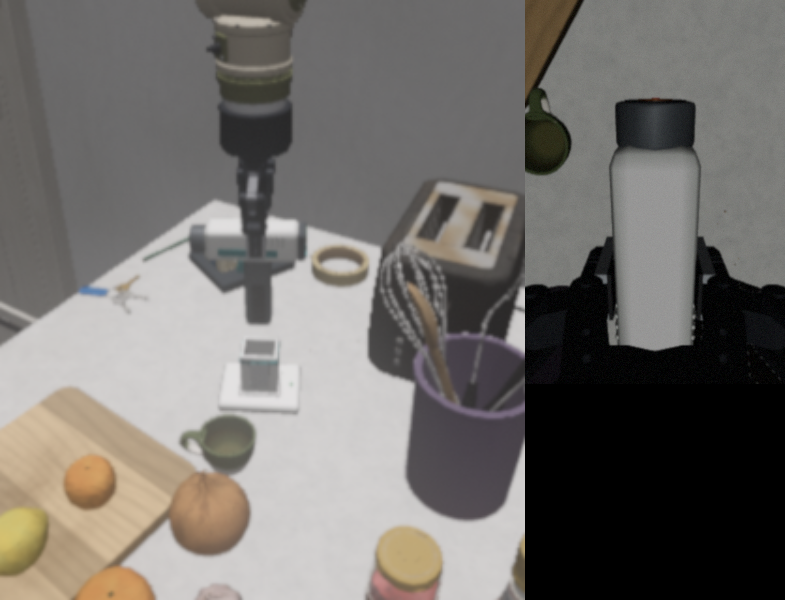

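Left (side view): thermometer drawn upright, handle foot (258,320) clear above the dock mouth (260,345). Right (wrist): nose front edge at about (250,99) of the full picture, barrel square in the pads.

Run:
```python
from h import *
import json
c=json.load(open('w16.json')); s=monitor.get_state(); R=rot(s['orientation']); t=s['tcp_pos']
for z in (.2215,.2315,.2415): print('nose in tool',np.round(R.T@(plane(c,[[250,98.8]],z)[0]-t)*1e3,1))
P=np.array([.5299,-.1336,.037])
for a in (75,90,105):
    n=np.array([np.cos(np.radians(a)),np.sin(np.radians(a)),0]); k=.5**.5
    d=k*n-[0,0,k]; zt=-k*n-[0,0,k]; yt=np.cross(zt,d); Rf=np.c_[d,yt,zt]
    L=P-.112*d; T=L-Rf@[.077,0,-.042]; print(a,'lens',L.round(3),'TCP',T.round(4),'foot',(T+Rf@[0,0,.074]).round(3),'cam',(T+Rf@[.079,0,-.171]).round(3),'flange',(T+Rf@[0,0,-.3]).round(3))
```

```text
nose in tool [ 76.9  -0.3 -32.2]
nose in tool [ 77.2  -0.3 -42.2]
nose in tool [ 77.4  -0.3 -52.2]
75 lens [ 0.509 -0.21   0.116] TCP [ 0.4876 -0.2914  0.1409] foot [ 0.474 -0.342  0.089] cam [ 0.533 -0.121  0.206] flange [ 0.543 -0.086  0.353]
90 lens [ 0.53  -0.213  0.116] TCP [ 0.5299 -0.2969  0.1409] foot [ 0.53  -0.349  0.089] cam [ 0.53  -0.12   0.206] flange [ 0.53  -0.085  0.353]
105 lens [ 0.55  -0.21   0.116] TCP [ 0.5722 -0.2914  0.1409] foot [ 0.586 -0.342  0.089] cam [ 0.526 -0.121  0.206] flange [ 0.517 -0.086  0.353]
```

Request:
carry_out(
  plan=[
    [[0,0,-0.04,3,4,3,25],[0,0,-0.12,9,12,7,25],[0,0,-0.22,18,23,11,25],[0,0,-0.33,27,35,15,25],[0,0,-0.44,36,47,19,25],[0,0,-0.55,45,58,20,25],[0,0,-0.66,54,70,20,25],[0,0,-0.77,63,81,20,25],[0,0,-0.87,71,92,20,25],[0,0,-0.95,78,100,20,25],[0,0,-0.99,81,104,20,25],[0,0,-1.01,82,106,20,25],[0,0,-1.01,82,106,20,25],[0,0,-1.01,82,106,20,25]],
  ],
)

```text
clock: 22.4
tcp_pos: [0.5298, -0.3101, 0.2097]
orientation: [-0.0, 0.707, 0.707, -0.0]
wrist_force: [-0.7, 0.2, -2.4]
finger_gap: 0.0346
grip_force: 89.7
```

Run:
```python
from h import *
st()
```

```text
t 22.4 tcp [ 529.8 -310.1  209.7] yaw 90.03 z [-0.  0. -1.] q [-0.66  0.39  0.17  1.35 -0.    0.91] gap 34.6 grip 89.7 F [-0.7  0.2 -2.4]
```

Request:
carry_out(
  plan=[
    [[-0.03,0,0,0,0,0,25],[-0.1,0,0,0,2,0,25],[-0.18,0,0,0,3,0,25],[-0.27,0,0,0,5,0,25],[-0.36,0,0,0,6,0,25],[-0.45,0,0,0,8,0,25],[-0.54,0,0,0,9,0,25],[-0.63,0,0,0,11,0,25],[-0.71,0,0,0,12,0,25],[-0.76,0,0,0,13,0,25],[-0.785,0,0,0,13,0,25],[-0.785,0,0,0,13,0,25],[-0.785,0,0,0,13,0,25]],
  ],
)

```text
clock: 23.7
tcp_pos: [0.5303, -0.2971, 0.2103]
orientation: [0.271, 0.654, 0.653, -0.27]
wrist_force: [-0.2, 0.2, -1.6]
finger_gap: 0.0351
grip_force: 89.8
```

```bash
cat > aim.py <<'E'
from h import *
s=st(); R=rot(s['orientation']); L=s['tcp_pos']+R@[.0772,0,-.042]; d=R[:,0]; P=np.array([.5299,-.1336,.037]); v=P-L
print('lens',L.round(4),'d',d.round(3),'down deg',np.degrees(np.arcsin(-d[2])).round(1),'dist',np.linalg.norm(v).round(4),'aim err mm',((v-d*(v@d))*1e3).round(1),'shift to 112:',((v-.112*d)*1e3).round(1))
E
python3 aim.py
```

```text
t 23.7 tcp [ 530.3 -297.1  210.3] yaw 89.94 z [ 0.001 -0.707 -0.708] q [-0.27  0.22 -0.32  0.77 -0.75  1.2 ] gap 35.1 grip 89.8 F [-0.2  0.2 -1.6]
lens [ 0.5303 -0.2128  0.1855] d [ 0.001  0.708 -0.707] down deg 45.0 dist 0.1683 aim err mm [ -0.5 -34.7 -34.8] shift to 112: [ -0.5  -0.1 -69.4]
```

Request:
carry_out(
  plan=[
    [[0,0,0,0,0,-3,25],[0,0,0,0,0,-10,25],[0,0,0,0,0,-20,25],[0,0,0,0,0,-31,25],[0,0,0,0,0,-42,25],[0,0,0,0,0,-52,25],[0,0,0,0,0,-60,25],[0,0,0,0,0,-66,25],[0,0,0,0,0,-69,25],[0,0,0,0,0,-69.4,25],[0,0,0,0,0,-69.4,25],[0,0,0,0,0,-69.4,25],[0,0,0,0,0,-69.4,25]],
  ],
)

```text
clock: 25.0
tcp_pos: [0.5304, -0.297, 0.1411]
orientation: [0.271, 0.653, 0.653, -0.27]
wrist_force: [-0.6, -0.3, -1.4]
finger_gap: 0.0352
grip_force: 89.8
```

```bash
python3 aim.py
python3 - <<'E'
from h import *
im,c=shot('wrist','w17.png'); im2,c2=shot('side','s17.png'); im3,c3=shot('top','t17.png')
g=im.astype(int).sum(2)/3
for v in (110,140,200): print(v,' '.join('%d'%x for x in g[v,190:310:3]))
print(' '.join('%d'%x for x in g[80:120:2,250]))
u=proj(c2,[[.53,-.22,.1]])[0].astype(int); b=im2[u[1]-75:u[1]+75,u[0]-64:u[0]+64,::-1]; u=proj(c3,[[.53,-.22,.1]])[0].astype(int); t=im3[u[1]-75:u[1]+75,u[0]-64:u[0]+64,::-1]
w=im[:,:,::-1]
cv2.imwrite('pics/v17.png',np.hstack([cv2.resize(b,(328,384)),w[:,100:400],cv2.resize(t,(172,202)) if 0 else np.zeros((384,0,3),np.uint8)]))
E
```

```text
t 25.0 tcp [ 530.4 -297.   141.1] yaw 89.95 z [ 0.001 -0.707 -0.707] q [-0.27  0.28 -0.42  0.61 -0.75  1.2 ] gap 35.2 grip 89.8 F [-0.6 -0.3 -1.4]
lens [ 0.5304 -0.2127  0.1162] d [ 0.001  0.707 -0.707] down deg 45.0 dist 0.1119 aim err mm [-0.6 -0.  -0. ] shift to 112: [-0.6 -0.1  0. ]
110 206 206 207 209 208 208 208 38 33 41 47 46 48 52 59 61 61 62 64 61 65 67 66 65 64 60 57 55 53 52 48 45 40 49 200 203 203 206 205 208
140 227 218 210 191 174 148 123 62 37 45 45 55 55 58 62 61 65 68 71 71 74 68 72 67 65 59 56 56 52 48 43 40 29 137 206 205 201 200 205 204
200 136 110 96 92 191 163 151 189 198 202 206 212 214 216 216 214 214 217 217 215 218 218 216 217 218 218 217 219 218 214 202 192 179 168 123 195 206 179 2 5
205 205 206 204 206 204 208 206 197 88 26 22 48 55 64 65 68 68 71 70
```

View pics/v17.png

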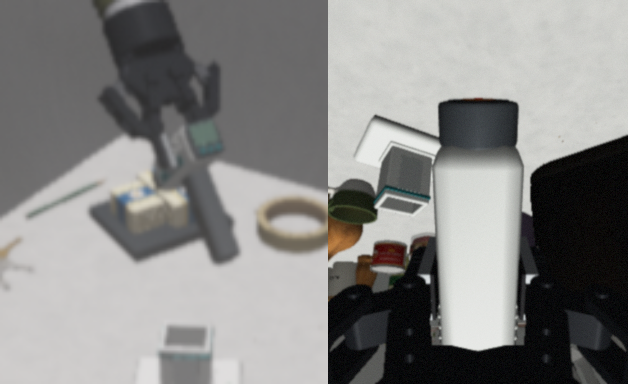

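The side crop shows the thermometer tilted with its nose over the slab's right side, all packs in place. In the wrist view the nose edge is still at row 98, so nothing slipped. I let it settle and hand in.

Request:
carry_out(
  plan=[
    [[0,0,0,0,0,0,25],[0,0,0,0,0,0,25],[0,0,0,0,0,0,25],[0,0,0,0,0,0,25]],
  ],
)

```text
clock: 25.55
tcp_pos: [0.5301, -0.2969, 0.1405]
orientation: [0.27, 0.653, 0.653, -0.27]
wrist_force: [0.6, 0.2, -1.7]
finger_gap: 0.0351
grip_force: 89.8
```

```bash
python3 aim.py; python3 -c "
from workcell import order
print(order.hand_in())"
```

```text
t 25.55 tcp [ 530.1 -296.9  140.5] yaw 90.0 z [ 0.    -0.707 -0.707] q [-0.27  0.28 -0.42  0.6  -0.75  1.2 ] gap 35.1 grip 89.8 F [ 0.6  0.2 -1.7]
lens [ 0.5301 -0.2126  0.1156] d [ 0.     0.707 -0.707] down deg 45.0 dist 0.1115 aim err mm [-0.2  0.2  0.2] shift to 112: [-0.2 -0.2  0.5]
the job is handed in; nothing more can be done
None
```

The job is handed in at 25.6 s (verdict not shown): both packs are laid beside and across the first, which did not move, and the thermometer is held still at 45° nose-down, its lens about 11 cm from the middle of the crosswise pack and aimed at it.

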